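# Hook and seat the service cover of a receiver

### The job

Refit the loose grey service cover in the raised frame on the grey receiver: tilt it, hook its tongue under the frame's ledge, then swing it down and press until the catch snaps over its edge and it lies flat and fully home, and let go. Feel your way and be gentle, for the plastic breaks if it is forced, and leave the other things on the counter where they are.

Things in the scene. Friction and masses are not known exactly. Their poses are not given: they have to be found in the camera images.
- receiver: Grey plastic case lying on the counter, 200 (x) x 136 (y) x 50 mm high, does not move. Origin: centre of its underside, z up; its -x end is roughly towards the robot. Its upper face (z = 50) has a 72 (x) x 60 mm open well centred at x = +8 and carries a raised grey frame. Over 25 N between the cover and the receiver or its frame breaks the plastic.
- bay_nominal (a point): Receiver frame x = 0, z = 50: nominal centre of the frame, 151 (x) x 101 (y) x 12 mm high. The frame is screwed down through slots and truly sits UP TO 16 MM EITHER WAY ALONG x from here: unmeasured, feel for it. It does not move in use. Opening nominally x -56.5 (ledge edge) to +56.5 (far wall), y -42.5 to +42.5: the cover's body has 3 mm play along x, 5 mm along y.
- ledge_nominal (a point): Nominal lower edge of the ledge at the frame's -x end, receiver x = -56.5, z = 57.5 (truly up to 16 mm either way along x). Ledge 4.5 mm thick (z 57.5 to 62), all across the frame. The slot under it is 7.5 mm high and runs 18.5 mm in, towards -x, to a closed back. Floor: the case's upper face, z = 50, solid from x = -100 to -28.
- catch_nominal (a point): Nominal nose tip of the spring catch on the middle of the frame's +x wall, receiver x = 51.5, z = 65.5 (shifts with the frame). 30 mm wide (y), 45 degree slopes above and below, top at z = 71. It gives way to +x and springs back over the cover's top edge; pressing the cover's +x end past it takes about 3 to 10 N there.
- cover: Grey plastic cover, about 0.14 kg, loose, right way up. Origin: centre of its body's underside, z up; body 110 (x) x 80 (y) x 12 mm; a tongue at its -x end, a grip rib on top. Its -x end starts roughly towards the robot. Seated, its underside is at receiver z = 50, top level with the frame's, axes along the receiver's, tongue under the ledge.
- cover_lip (a point): Middle of the free edge of the cover's tongue: x = -69, y = 0, z = 2 in the cover's frame. Tongue: x -55 to -69, 60 mm wide (y), 4 mm thick (z 0 to 4). With the cover's +x end raised 0.3 rad the tongue goes under the ledge until the upper edge of the body's -x face (x = -55, z = 12) meets the ledge's edge.
- cover_rib (a point): Middle of the top of the cover's grip rib: x = 10, y = 0, z = 36 in the cover's frame. The rib is 12 mm thick (x), 46 mm long (y), and stands from z = 12 to 36; take it across its 12 mm (fingers closing along the cover's x).
- iron_stand: Bystander: black soldering iron stand, 90 x 70 mm, 90 mm high, origin under it.
- tube: Bystander: glass vacuum tube standing upright, 29 mm across, 58 mm high, origin under it.
- bracket_a: Bystander: L-shaped tin bracket, 45 x 30 mm, 33 mm high, origin under it.
- bracket_b: Bystander: L-shaped tin bracket like the other.
- remote: Bystander: blue plastic remote, 135 x 42 x 20 mm, origin under its centre.
- solder_spool: Bystander: spool of solder, 52 mm across, 36 mm high, origin under it.
- screwdriver: Bystander: screwdriver, about 170 mm long, lying.
There are look-alikes about, which are no part of the job. Leave any brown look-alike of the receiver alone. What is shaped like the cover but purple or red is not meant.

How it is judged:
On the way:
1. the cover, still tilted, has its tongue down in the frame at slot height (z of cover_lip in the frame of receiver between 0.048 and 0.0575 m and x of cover_lip in the frame of receiver between -0.092 and -0.043 m and horizontal distance between cover and receiver below 0.04 m and angle between the z axis of cover and the z axis of receiver, either way round above 0.06 rad), for 0.1 s.
At the end, for the whole second after the job is handed in: The cover lies still and released in the frame: underside within 2 mm of the receiver's upper face and parallel to it within 0.03 rad (only possible with the tongue under the ledge and the other end below the catch), centre within 22.5 mm of the receiver's, turned less than 0.1 rad (z of cover in the frame of receiver between 0.048 and 0.052 m and horizontal distance between cover and receiver below 0.0225 m and angle between the z axis of cover and the z axis of receiver, either way round below 0.03 rad and angle between the x axis of cover and the x axis of receiver, either way round below 0.1 rad and linear speed of cover below 0.02 m/s and contact force between cover and the fingers below 0.1 N); the robot touches nothing.
It fails at once if the cover is forced: more than 25 N between it and the receiver with its frame (contact force between cover and receiver above 25 N).
It fails at once if a bystander is moved by more than 20 mm (distance of any of iron_stand, tube, bracket_a, bracket_b, remote, solder_spool, screwdriver from where it was at the start of the episode above 0.02 m).
It also fails if it takes over 56 s, if anything falls off the work surface, if the arm or the gripper's body presses on something with over 40 N, if the wrist force passes 120 N, or if a joint passes its speed limit or range.

### The arm

A 7-joint arm with a two-finger parallel gripper is mounted at the origin on the work surface. World frame = base frame: x ahead of the robot, y to its left, z up, the work surface at z = 0. Lengths are in m, angles in rad, forces in N, time in s.
With the tool pointing down it reaches from about 0.425 to 0.875 m from the base axis. Payload 4.7 kg.
Tool frame: the origin (TCP) lies between the finger pads; the fingertips stand 11 mm ahead of it and the grasp point (between the pads) lies 8 mm behind it; z points along the fingers, y is the direction in which the jaws open and shut (so a half turn about z gives the same grasp; the last joint's range is limited). The gripper opens to 87 mm and grips with 3 to 60 N. Pads are 19 mm wide; open, the fingers measure 117 mm over their backs; the gripper's body (75 mm by 190 mm) begins 51 mm behind the grasp point.
Start: joints at [1.348, 0.321, -0.07, 1.45, 0.023, 1.371, -0.057], TCP at [0.152, -0.632, 0.234] pointing down, gripper open.
Joint ranges: [-2.86, 2.86], [-0.3, 2.09], [-1.38, 1.24], [0.06, 2.45], [-1.56, 4.7], [0.09, 2.05], [-2.69, 2.69]. Speed limits (rad/s): [2.57, 2.57, 3.14, 3.14, 3.14, 3.14, 3.14].

### API

Orientations are given as a rotation vector (axis times angle).
In Python, from bench import ctrl gives the robot as it stands.
- The arm moves only by the tool servo_tool, never from a script. Its argument "series" is a list of rows, each an object with "travel": the shift along the tool's x, y, z in m, a list of three; "angular": the turn, a rotation vector about the tool's x, y, z in rad, a list of three. A call has 1 to 5 rows; each row shifts and turns the commanded pose from where the row before left it, along the tool's axes as they then stand; what a row does not reach is not made up. A row lasts 1/10 s, in which the tool goes at most 50 mm and 8.59 degrees, less where a joint would pass 70% of its speed; a pose out of reach is approached as far as the arm can. A call with a gripper value outside its range is refused whole. "claw" is the finger opening in m, from 0 to 0.087, set as the call begins (left out, the last holds). The fingers move at their own pace and stop on an object; "squeeze" is the grip in N (left out, the last holds). Time passes only in rows, so rows that do not move let the fingers close. It gives the time, the measured TCP pose, the force and the opening at its end, in the units of the state.
- ctrl.get_state(): the state, without advancing time (a new reading comes with each control period).
- ctrl.get_image(name): name is "side" or "top"; returns the picture (420x560x3 uint8, red, green, blue); there is no depth.
- ctrl.calibration(name): a dict with "fx", "fy", "cx", "cy" (pixels), "rvec" (rotation vector, rad) and "tvec" (3), from world to camera coordinates, as OpenCV has them. Camera axes: x right, y down, z forward; pixel columns grow to the right and rows downward; lengths in m; the calibration is good to about 2 mm. A picture is of the moment at which its call begins. calibration takes no time and is no camera call.
- ctrl.close_job(): hands the job in, once; it reports no verdict.
The state is a dict: "time": time; "joint_positions": joint angles; "qd": joint speeds; "joint_torque": joint torques, N m; "position": TCP position; "tool_rot": TCP orientation; "ft_force": force on the tool from outside, world axes, zero at the start; "torque": the same for the moment, N m; "grip_width": opening from 0.0 (shut) to 1.0 (fully open).
Only numpy, scipy, OpenCV 4.12 (cv2) and the standard library are available. Lean on these libraries where they do the work, as an engineer would, in place of code of your own. Each camera call takes 0.05 s, during which the arm holds its last target.

## Working session

There is one attempt and no reset: what is moved stays moved. The work goes in short steps, Python scripts to look and compute and a tool call to move; the robot and the scene stay as the last step left them, time stands still between calls to the robot, and variables do not carry over. Pictures are saved under pics/ and viewed, and the job is handed in when it is done.

Besides the shell and the picture viewer there is one more tool, called after "Emit:" by a JSON object that holds its "name" and its "arguments", one argument or row to a line. servo_tool: Moves the arm, as the interface text tells. Its arguments: {"type":"object","properties":{"series":{"type":"array","items":{"type":"object","properties":{"travel":{"type":"array","items":{"type":"number"}},"angular":{"type":"array","items":{"type":"number"}}}}},"claw":{"type":"number"},"squeeze":{"type":"number"}},"required":["series"]}

```bash
ls; mkdir -p pics; python3 - <<'E'
from bench import ctrl
import cv2
s=ctrl.get_state(); print(s)
for n in("side","top"):
    im=ctrl.get_image(n); cv2.imwrite(f"pics/{n}0.png",im[:,:,::-1]); print(ctrl.calibration(n))
E
```

```text
pics
{'time': 0.0, 'joint_positions': array([ 1.34808116,  0.32181603, -0.07007015,  1.45166238,  0.02260933,
        1.37080514, -0.05687509]), 'qd': array([-0.00072801,  0.00094959,  0.00054624, -0.00015673,  0.00080421,
        0.00085761, -0.00072474]), 'joint_torque': array([ 2.34663767e-04, -4.91280055e+01, -4.03398843e-01, -3.12523627e+01,
       -6.38661487e-02,  4.38180612e-02,  1.80907282e-04]), 'position': array([ 0.152311  , -0.63135737,  0.23247225]), 'tool_rot': array([-3.11772595e+00, -3.70965729e-01,  5.27329207e-04]), 'ft_force': array([-0.00472026,  1.37231947,  0.24588573]), 'torque': array([-0.00747411, -0.04166553, -0.01151506]), 'grip_width': 0.9937042365627639}
{'fx': 467.32729630396125, 'fy': 467.32729630396125, 'cx': 273.8908548975638, 'cy': 208.97735294448267, 'rvec': array([ 0.924576  , -2.37707588,  1.21239749]), 'tvec': array([0.39907482, 0.2897412 , 0.96373345])}
{'fx': 472.7083460341102, 'fy': 472.7083460341102, 'cx': 272.3392235550997, 'cy': 208.43728184632434, 'rvec': array([ 2.11825841, -2.1319463 ,  0.22831901]), 'tvec': array([-9.18347981e-04,  5.24266786e-01,  1.15407428e+00])}
```

View pics/side0.png

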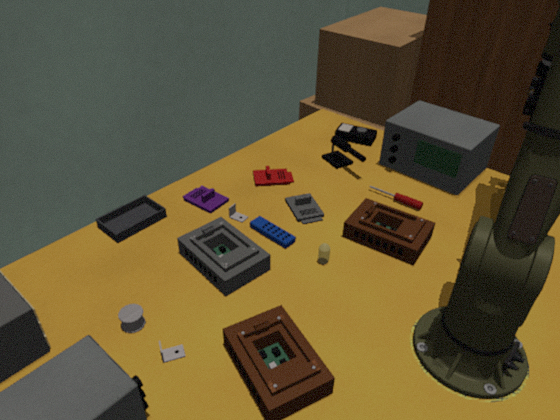

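View pics/top0.png

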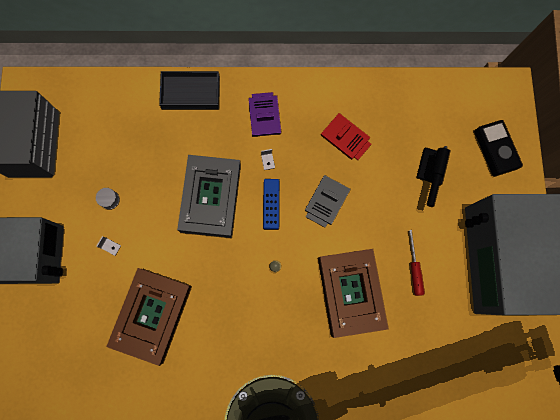

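The side view shows the grey receiver at about (223,253) and the grey cover at about (304,208). In the top view they are at (209,196) and (328,200). The brown, purple and red look-alikes are elsewhere. I'll zoom in to measure.

```bash
cat > h.py <<'E'
import numpy as np, cv2
from bench import ctrl
from scipy.spatial.transform import Rotation as R
def cam(n):
    c=ctrl.calibration(n); K=np.array([[c['fx'],0,c['cx']],[0,c['fy'],c['cy']],[0,0,1]]); return K,R.from_rotvec(c['rvec']).as_matrix(),np.array(c['tvec'])
def ray(n,uv,z):
    K,Rm,t=cam(n); uv=np.atleast_2d(uv).astype(float)
    d=np.c_[uv,np.ones(len(uv))]@np.linalg.inv(K).T@Rm; o=-Rm.T@t
    return o+d*((z-o[2])/d[:,2])[:,None]
def proj(n,P):
    K,Rm,t=cam(n); p=(np.atleast_2d(P)@Rm.T+t)@K.T; return p[:,:2]/p[:,2:]
def T(p,rv):
    M=np.eye(4); M[:3,:3]=R.from_rotvec(rv).as_matrix(); M[:3,3]=p; return M
E
python3 - <<'E'
import cv2
from h import *
t=cv2.imread('pics/top0.png'); s=cv2.imread('pics/side0.png')
a=cv2.resize(t[140:250,165:365],None,fx=4,fy=4,interpolation=cv2.INTER_CUBIC); cv2.imwrite('pics/top0z.png',a)
b=cv2.resize(s[180:300,165:335],None,fx=4.5,fy=4.5,interpolation=cv2.INTER_CUBIC); cv2.imwrite('pics/side0z.png',b)
for n in("top","side"):
    K,Rm,tt=cam(n); print(n,-Rm.T@tt)
E
```

```text
top [0.28783129 0.01659045 1.23435078]
side [-0.10485662  0.72348859  0.79847491]
```

View pics/top0z.png

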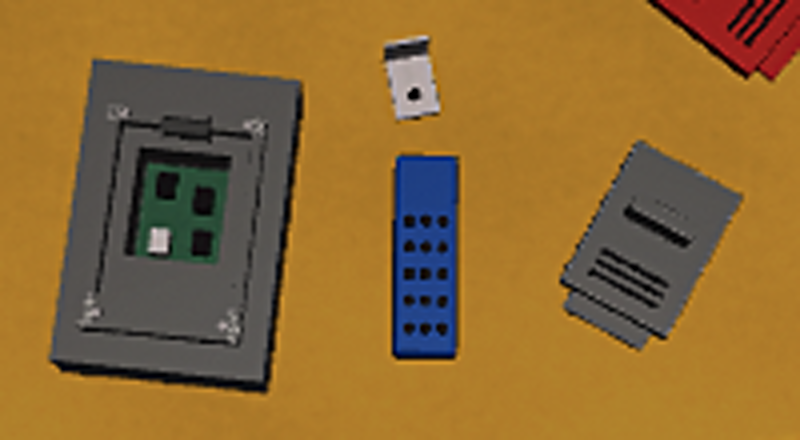

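View pics/side0z.png

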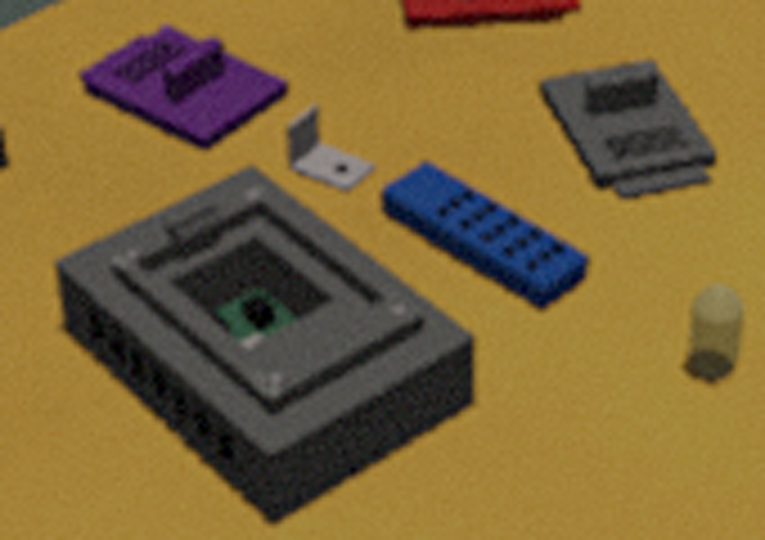

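```bash
python3 - <<'E'
from h import *
t=cv2.imread('pics/top0.png'); hsv=cv2.cvtColor(t,cv2.COLOR_BGR2HSV)
print(t[170,200],t[196,185],t[232,200],t[240-5,225],t[200,340])
for lo in (50,60,70):
  m=((hsv[:,:,1]<60)&(hsv[:,:,2]>lo)).astype(np.uint8)
  cs,_=cv2.findContours(m,cv2.RETR_EXTERNAL,cv2.CHAIN_APPROX_NONE)
  for c in cs:
    if cv2.contourArea(c)<500: continue
    (u,v),_,_=r=cv2.minAreaRect(c)
    if 170<u<350 and 150<v<250: print(lo,cv2.contourArea(c),r,cv2.boxPoints(r).round(1).tolist())
def zz(p): return (np.array(p)+.5)/4-.5+[165,140]
rc=zz([(94,60),(301,82),(267,381),(52,360)])
print("rec", ray('top',rc,.05), ray('top',rc,.05).mean(0))
P=ray('top',rc,.05)
print([np.linalg.norm(P[i]-P[(i+1)%4]) for i in range(4)])
fc=zz([(122,122),(267,137),(238,343),(82,325)]);
cc=zz([(640,141),(743,196),(665,339),(561,282)])
C=ray('top',cc,.012);print("cov",C,C.mean(0),[np.linalg.norm(C[i]-C[(i+1)%4]) for i in range(4)])
e=zz([(664,335),(642,350),(566,306),(570,290)]);print(ray('top',e,.004))
E
```

```text
[62 64 66] [77 80 83] [46 47 48] [11 10  9] [82 84 86]
50 1247.0 ((326.02862548828125, 201.69744873046875), (29.928258895874023, 45.570762634277344), 28.610462188720703) [[302.0, 214.5], [323.79998779296875, 174.5], [350.1000061035156, 188.89999389648438], [328.29998779296875, 228.89999389648438]]
50 3856.5 ((208.19430541992188, 194.70663452148438), (53.62709045410156, 76.40953063964844), 6.952957630157471) [[177.0, 229.39999389648438], [186.1999969482422, 153.5], [239.39999389648438, 160.0], [230.1999969482422, 235.89999389648438]]
60 1238.0 ((325.9330749511719, 201.62489318847656), (29.938833236694336, 45.42769241333008), 28.178592681884766) [[302.0, 214.60000610351562], [323.5, 174.5], [349.8999938964844, 188.6999969482422], [328.3999938964844, 228.6999969482422]]
60 3844.5 ((208.20162963867188, 194.64654541015625), (53.62709045410156, 76.28846740722656), 6.952957630157471) [[177.0, 229.3000030517578], [186.1999969482422, 153.5], [239.39999389648438, 160.0], [230.1999969482422, 235.8000030517578]]
70 1213.5 ((325.9330749511719, 201.62489318847656), (29.938833236694336, 45.42769241
[... 510 characters left out ...]
     ]
 [0.47124177 0.23524532 0.05      ]] [0.56263301 0.15705245 0.05      ]
[np.float64(0.13573741084903418), np.float64(0.19738257093951894), np.float64(0.13637318281198074), np.float64(0.19865466920907157)]
cov [[ 0.62329655 -0.14589851  0.012     ]
 [ 0.58511523 -0.21357968  0.012     ]
 [ 0.48882849 -0.15833534  0.012     ]
 [ 0.52727896 -0.09082051  0.012     ]] [ 0.55612981 -0.15215851  0.012     ] [np.float64(0.07770812688073611), np.float64(0.11100933745526362), np.float64(0.07769613999400374), np.float64(0.11069310798243585)]
[[ 0.49282473 -0.15890464  0.004     ]
 [ 0.48287649 -0.14403762  0.004     ]
 [ 0.51263313 -0.09449001  0.004     ]
 [ 0.52340867 -0.09738531  0.004     ]]
```

```bash
python3 - <<'E'
from h import *
t=cv2.imread('pics/top0.png'); 
# rectified views on plane z=.062, in receiver frame
yaw=-0.107; c,s=np.cos(yaw),np.sin(yaw); o=np.array([.5626,.157])
for n in('top','side'):
  im=cv2.imread(f'pics/{n}0.png')
  for z in (.062,):
    q=np.array([[-.1,-.07],[.1,-.07],[.1,.07],[-.1,.07]]); w=np.c_[q@np.array([[c,s],[-s,c]])+o,[z]*4]
    px=proj(n,w).astype(np.float32)
    dst=((q+[.1,.07])*3500).astype(np.float32)
    H=cv2.getPerspectiveTransform(px,dst)
    r=cv2.warpPerspective(im,H,(700,490),flags=cv2.INTER_CUBIC)
    r=cv2.convertScaleAbs(r,alpha=2,beta=0)
    for k in range(-100,101,20): cv2.line(r,(int((k+100)*3.5),0),(int((k+100)*3.5),8),(0,255,255),1); cv2.putText(r,str(k),(int((k+100)*3.5),20),0,.4,(0,255,255))
    cv2.imwrite(f'pics/rect_{n}.png',r)
E
```

```text
(no output)
```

View pics/rect_top.png

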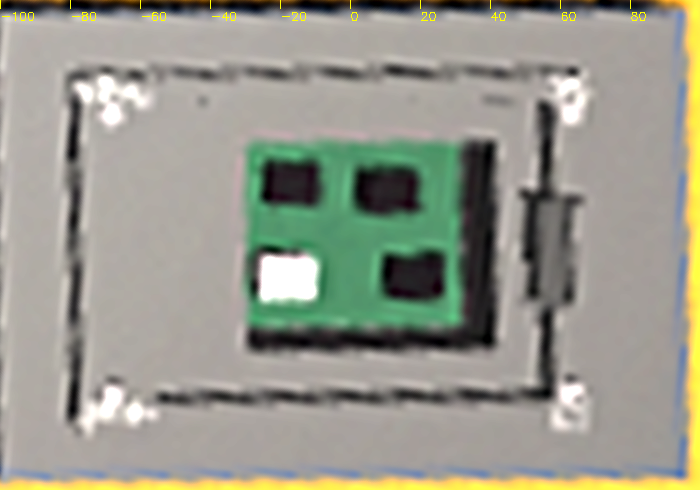

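View pics/rect_side.png

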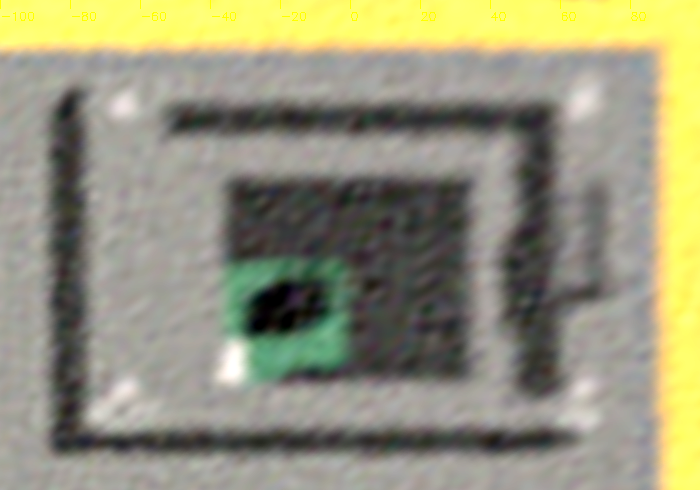

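Both rectified views put the frame within about 2 mm of nominal: outer −x top edge at about −76 to −77, far wall at about +57, ledge edge at about −55. Next I'll plan the route, and check the instrument between the arm and the cover first.

```bash
cat >> h.py <<'E'
def pose(xy,z,yaw,tilt=0,flip=1):
    """cover origin world -> TCP transform. cover frame yaw, +x end raised by tilt; TCP at cover (10,0,G)"""
    Rc=R.from_euler('z',yaw)*R.from_euler('y',-tilt)
    # tool z=-cz, tool y=flip*cx, x = y cross z
    A=np.array([[0,flip,0],[flip,0,0],[0,0,-1.]]).T
    M=np.eye(4); M[:3,:3]=Rc.as_matrix()@A
    return M,Rc.as_matrix()
def cur():
    s=ctrl.get_state(); return T(s['position'],s['tool_rot']),s
def delta(M0,M1):
    D=np.linalg.inv(M0)@M1; return D[:3,3],R.from_matrix(D[:3,:3]).as_rotvec()
E
python3 - <<'E'
from h import *
M,s=cur(); print(M.round(3))
print('tcp px',proj('top',M[:3,3]),proj('side',M[:3,3]))
for uv in [(467,195),(465,312),(492,195),(500,312)]: print(uv,ray('top',uv,0)[0],ray('top',uv,.15)[0])
for uv in [(385,125),(383,157),(470,187),(497,122),(395,105)]: print('s',uv,ray('side',uv,0)[0],ray('side',uv,.12)[0])
for f in(1,-1):
  for nm,y in(('cov',-.518),('rec',-.107)):
    A,_=pose(None,0,y,0,f); print(f,nm,delta(M,np.block([[A[:3,:3],M[:3,3:]],[0,0,0,1]]))[1])
E
```

```text
[[ 0.972  0.235 -0.001  0.152]
 [ 0.235 -0.972  0.002 -0.631]
 [-0.    -0.002 -1.     0.233]
 [ 0.     0.     0.     1.   ]]
tcp px [[581.78095265 367.97376289]] [[532.39855055 124.88494494]]
(467, 195) [ 0.56905785 -0.53054181  0.        ] [ 0.53488281 -0.46405355  0.15      ]
(465, 312) [ 0.2610486  -0.49782946  0.        ] [ 0.26430327 -0.43531644  0.15      ]
(492, 195) [ 0.56876281 -0.59849125  0.        ] [ 0.53462362 -0.52374568  0.15      ]
(500, 312) [ 0.26029468 -0.5883989   0.        ] [ 0.26364097 -0.51487976  0.15      ]
s (385, 125) [ 0.67608544 -0.79011655  0.        ] [ 0.55872039 -0.56264213  0.12      ]
s (383, 157) [ 0.55022842 -0.57015198  0.        ] [ 0.45177799 -0.37573527  0.12      ]
s (470, 187) [ 0.25205297 -0.59458661  0.        ] [ 0.19841428 -0.3964977   0.12      ]
s (497, 122) [ 0.36904552 -1.11794998  0.        ] [ 0.29782443 -0.84120662  0.12      ]
s (395, 105) [ 0.74536695 -0.98330862  0.        ] [ 0.61758983 -0.72680004  0.12      ]
1 cov [-1.65626300e-03 -6.00721111e-04 -8.15963821e-01]
1 rec [-1.55320783e-03 -9.59648621e-04 -1.22696371e+00]
-1 cov [-7.40050340e-04  2.04041106e-03  2.32562793e+00]
-1 rec [-1.05440685e-03  1.70657564e-03  1.91462809e+00]
```

```bash
cat >> h.py <<'E'
import json
from scipy.spatial.transform import Slerp
def rows(M0,M1,n=None,dp=3,da=3,lim=(.045,.13)):
    """interpolated rows M0->M1 (each in its own start frame), with rounding carried"""
    d,a=delta(M0,M1); n=n or max(1,int(np.ceil(max(np.linalg.norm(d)/lim[0],np.linalg.norm(a)/lim[1]))))
    sl=Slerp([0,1],R.from_matrix([M0[:3,:3],M1[:3,:3]])); M=M0.copy(); out=[]
    for i in range(1,n+1):
        t=i/n; G=np.eye(4); G[:3,:3]=sl(t).as_matrix(); G[:3,3]=M0[:3,3]*(1-t)+M1[:3,3]*t
        d,a=delta(M,G); d=d.round(dp)+0.; a=a.round(da)+0.
        out.append(dict(travel=d.tolist(),angular=a.tolist()))
        S=np.eye(4); S[:3,:3]=R.from_rotvec(a).as_matrix(); S[:3,3]=d; M=M@S
    for i in range(0,n,5): print(json.dumps(out[i:i+5]))
    return M
COV=np.array([.5561,-.1522]); CY=-.518
REC=np.array([.5626,.1575]); RY=-.107
def covpose(org,yaw,tilt,off,flip=1):
    """TCP for cover origin org (3), off = TCP in the cover frame"""
    M,Rc=pose(None,0,yaw,tilt,flip); M[:3,3]=np.array(org)+Rc@np.array(off); return M
E
python3 - <<'E'
from h import *
M,s=cur()
G=covpose([*COV,0],CY,0,[.01,0,.025]); G[2,3]=.2
W=np.eye(4);W[:3,:3]=R.from_rotvec(R.from_matrix(M[:3,:3]).as_rotvec()).as_matrix()@R.from_rotvec([0,0,-.35]).as_matrix(); W[:3,3]=[.28,-.45,.36]
E=rows(M,W); print(); rows(E,G); print(G.round(3))
E
```

```text
[{"travel": [0.028, -0.024, -0.021], "angular": [0.0, 0.0, -0.058]}, {"travel": [0.029, -0.023, -0.021], "angular": [0.0, 0.0, -0.059]}, {"travel": [0.03, -0.021, -0.022], "angular": [0.0, 0.0, -0.058]}, {"travel": [0.032, -0.019, -0.021], "angular": [0.0, 0.0, -0.058]}, {"travel": [0.033, -0.018, -0.021], "angular": [0.0, 0.0, -0.059]}]
[{"travel": [0.033, -0.015, -0.021], "angular": [0.0, 0.0, -0.058]}]

[{"travel": [0.04, -0.009, 0.016], "angular": [0.0, 0.0, -0.047]}, {"travel": [0.04, -0.006, 0.016], "angular": [0.0, 0.0, -0.046]}, {"travel": [0.041, -0.005, 0.016], "angular": [0.0, 0.0, -0.047]}, {"travel": [0.041, -0.003, 0.016], "angular": [-0.001, 0.0, -0.046]}, {"travel": [0.041, -0.001, 0.016], "angular": [0.0, 0.0, -0.047]}]
[{"travel": [0.04, 0.001, 0.016], "angular": [0.0, -0.001, -0.047]}, {"travel": [0.041, 0.002, 0.016], "angular": [0.0, 0.0, -0.046]}, {"travel": [0.041, 0.005, 0.016], "angular": [0.0, 0.0, -0.047]}, {"travel": [0.04, 0.006, 0.016], "angular": [0.0, 0.0, -0.046]}, {"travel": [0.04, 0.009, 0.016], "angular": [0.0, 0.0, -0.047]}]
[[ 0.495  0.869  0.     0.565]
 [ 0.869 -0.495  0.    -0.157]
 [ 0.     0.    -1.     0.2  ]
 [ 0.     0.     0.     1.   ]]
```

Emit:
{"name": "servo_tool", "arguments": {
  "series": [
    {"travel": [0.028, -0.024, -0.021], "angular": [0.0, 0.0, -0.058]},
    {"travel": [0.029, -0.023, -0.021], "angular": [0.0, 0.0, -0.059]},
    {"travel": [0.03, -0.021, -0.022], "angular": [0.0, 0.0, -0.058]},
    {"travel": [0.032, -0.019, -0.021], "angular": [0.0, 0.0, -0.058]},
    {"travel": [0.033, -0.018, -0.021], "angular": [0.0, 0.0, -0.059]}
  ],
  "claw": 0.05,
  "squeeze": 30
}}

```text
time: 0.6
position: [0.2596, -0.4787, 0.34]
tool_rot: [-3.031, -0.824, 0.0]
ft_force: [1.1, -0.2, -0.3]
grip_width: 0.637
```

Emit:
{"name": "servo_tool", "arguments": {
  "series": [
    {"travel": [0.033, -0.015, -0.021], "angular": [0.0, 0.0, -0.058]},
    {"travel": [0.04, -0.009, 0.016], "angular": [0.0, 0.0, -0.047]},
    {"travel": [0.04, -0.006, 0.016], "angular": [0.0, 0.0, -0.046]},
    {"travel": [0.041, -0.005, 0.016], "angular": [0.0, 0.0, -0.047]},
    {"travel": [0.041, -0.003, 0.016], "angular": [0.0, 0.0, -0.046]}
  ]
}}

```text
time: 1.1
position: [0.395, -0.3318, 0.2957]
tool_rot: [2.909, 1.186, -0.0]
ft_force: [1.6, -0.1, 0.2]
grip_width: 0.574
```

Emit:
{"name": "servo_tool", "arguments": {
  "series": [
    {"travel": [0.041, -0.001, 0.016], "angular": [0.0, 0.0, -0.047]},
    {"travel": [0.04, 0.001, 0.016], "angular": [0.0, 0.0, -0.047]},
    {"travel": [0.041, 0.002, 0.016], "angular": [0.0, 0.0, -0.046]},
    {"travel": [0.041, 0.005, 0.016], "angular": [0.0, 0.0, -0.047]},
    {"travel": [0.04, 0.006, 0.016], "angular": [0.0, 0.0, -0.046]}
  ]
}}

```text
time: 1.6
position: [0.5366, -0.1855, 0.2156]
tool_rot: [2.751, 1.516, -0.001]
ft_force: [-0.0, 0.3, -0.6]
grip_width: 0.575
```

```bash
python3 - <<'E'
from h import *
M,s=cur(); print(s['time'],M.round(3),s['grip_width'],s['ft_force'],s['joint_positions'])
G=covpose([*COV,0],CY,0,[.01,0,.025]); G[2,3]=.1
rows(M,G)
E
```

```text
1.6 [[ 0.534  0.845 -0.     0.537]
 [ 0.845 -0.534 -0.    -0.185]
 [-0.    -0.    -1.     0.216]
 [ 0.     0.     0.     1.   ]] 0.5745844684554621 [-1.03109877e-04  3.11647239e-01 -6.11016621e-01] [ 0.78882929  0.1978865  -0.56865143  1.66858255  0.11012254  1.30741255
 -0.36303377]
[{"travel": [0.013, 0.003, 0.039], "angular": [0.0, 0.0, -0.015]}, {"travel": [0.013, 0.003, 0.038], "angular": [0.0, 0.0, -0.015]}, {"travel": [0.013, 0.003, 0.039], "angular": [0.0, 0.0, -0.015]}]
```

Emit:
{"name": "servo_tool", "arguments": {
  "series": [
    {"travel": [0.013, 0.003, 0.039], "angular": [0.0, 0.0, -0.015]},
    {"travel": [0.013, 0.003, 0.038], "angular": [0.0, 0.0, -0.015]},
    {"travel": [0.013, 0.003, 0.039], "angular": [0.0, 0.0, -0.015]}
  ]
}}

```text
time: 1.9
position: [0.5642, -0.1576, 0.0989]
tool_rot: [2.717, 1.577, -0.0]
ft_force: [1.3, -0.6, -0.6]
grip_width: 0.576
```

```bash
python3 - <<'E'
from h import *
M,s=cur(); print(s['time'],M.round(4),s['grip_width'],s['ft_force'])
G=covpose([*COV,0],CY,0,[.01,0,.026]); rows(M,G)
for n in('side','top'):
    im=ctrl.get_image(n)[:,:,::-1]; p=proj(n,M[:3,3])[0].astype(int); x,y=max(p[0]-60,0),max(p[1]-55,0)
    cv2.imwrite(f'pics/{n}1.png',cv2.resize(im[y:y+110,x:x+130],None,fx=4.5,fy=4.5,interpolation=cv2.INTER_CUBIC))
E
```

```text
1.9 [[ 4.959e-01  8.684e-01 -0.000e+00  5.642e-01]
 [ 8.684e-01 -4.959e-01 -2.000e-04 -1.576e-01]
 [-2.000e-04  1.000e-04 -1.000e+00  9.890e-02]
 [ 0.000e+00  0.000e+00  0.000e+00  1.000e+00]] 0.5758161301260396 [ 1.26091676 -0.5719348  -0.55876832]
[{"travel": [0.0, 0.0, 0.036], "angular": [0.0, 0.0, 0.0]}, {"travel": [0.001, 0.0, 0.037], "angular": [0.0, 0.0, -0.001]}]
```

View pics/side1.png

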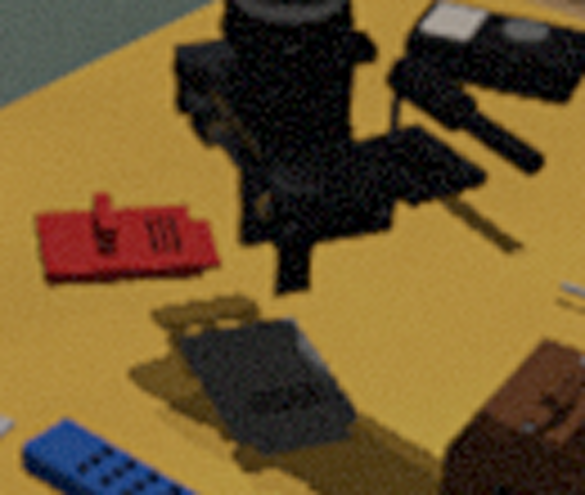

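View pics/top1.png

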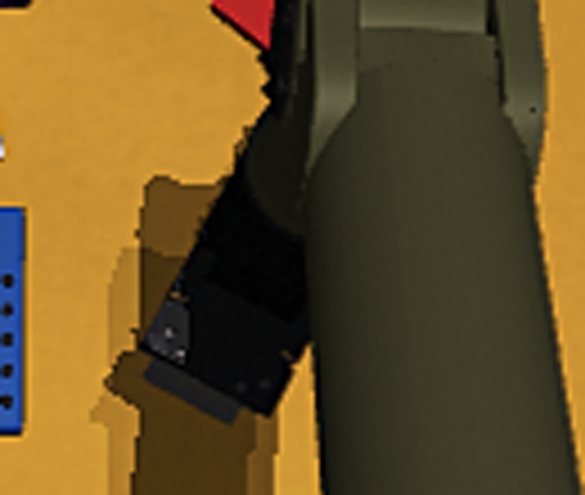

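The gripper is centred over the cover and lined up with it. Going down now.

Emit:
{"name": "servo_tool", "arguments": {
  "series": [
    {"travel": [0.0, 0.0, 0.036]},
    {"travel": [0.001, 0.0, 0.027]},
    {"travel": [0, 0, 0.01]}
  ]
}}

```text
$.series[0]: bad value
```

Emit:
{"name": "servo_tool", "arguments": {
  "series": [
    {"travel": [0, 0, 0]},
    {"travel": [0, 0, 0]},
    {"travel": [0, 0, 0]},
    {"travel": [0, 0, 0]},
    {"travel": [0, 0, 0]}
  ],
  "claw": 0.0,
  "squeeze": 35
}}

```text
$.series[0]: bad value
```

Each row needs its "angular" value, so I'll add it.

Emit:
{"name": "servo_tool", "arguments": {
  "series": [
    {"travel": [0.0, 0.0, 0.036], "angular": [0, 0, 0]},
    {"travel": [0.001, 0.0, 0.027], "angular": [0, 0, 0]},
    {"travel": [0, 0, 0.01], "angular": [0, 0, 0]}
  ]
}}

```text
time: 2.3
position: [0.563, -0.158, 0.0264]
tool_rot: [-2.717, -1.573, 0.004]
ft_force: [-0.3, -0.1, 0.0]
grip_width: 0.576
```

Emit:
{"name": "servo_tool", "arguments": {
  "series": [
    {"travel": [0, 0, 0], "angular": [0, 0, 0]},
    {"travel": [0, 0, 0], "angular": [0, 0, 0]},
    {"travel": [0, 0, 0], "angular": [0, 0, 0]},
    {"travel": [0, 0, 0], "angular": [0, 0, 0]},
    {"travel": [0, 0, 0], "angular": [0, 0, 0]}
  ],
  "claw": 0.0,
  "squeeze": 35
}}

```text
time: 2.8
position: [0.5652, -0.1577, 0.0286]
tool_rot: [2.716, 1.575, 0.002]
ft_force: [2.1, -0.3, 1.5]
grip_width: 0.201
```

Emit:
{"name": "servo_tool", "arguments": {
  "series": [
    {"travel": [0, 0, 0], "angular": [0, 0, 0]},
    {"travel": [0, 0, 0], "angular": [0, 0, 0]}
  ]
}}

```text
time: 3.0
position: [0.5656, -0.158, 0.0286]
tool_rot: [2.716, 1.574, 0.002]
ft_force: [1.0, -0.4, 4.5]
grip_width: 0.137
```

Emit:
{"name": "servo_tool", "arguments": {
  "series": [
    {"travel": [0, 0, -0.01], "angular": [0, 0, 0]},
    {"travel": [0, 0, -0.03], "angular": [0, 0, 0]},
    {"travel": [0, 0, -0.04], "angular": [0, 0, 0]},
    {"travel": [0, 0, -0.04], "angular": [0, 0, 0]}
  ]
}}

```text
time: 3.4
position: [0.5631, -0.1566, 0.1482]
tool_rot: [-2.715, -1.575, 0.003]
ft_force: [0.5, -0.3, -1.9]
grip_width: 0.136
```

```bash
python3 - <<'E'
from h import *
M,s=cur(); print(s['time'],M.round(4),s['grip_width'],s['ft_force'],s['torque'])
for n in('side',):
    im=ctrl.get_image(n)[:,:,::-1]; p=proj(n,M[:3,3])[0].astype(int); print(p); x,y=max(p[0]-60,0),max(p[1]-55,0)
    cv2.imwrite(f'pics/{n}2.png',cv2.resize(im[y:y+110,x:x+130],None,fx=4.5,fy=4.5,interpolation=cv2.INTER_CUBIC))
E
```

```text
3.4 [[ 4.964e-01  8.681e-01 -3.000e-03  5.631e-01]
 [ 8.681e-01 -4.964e-01  1.400e-03 -1.566e-01]
 [-3.000e-04 -3.300e-03 -1.000e+00  1.482e-01]
 [ 0.000e+00  0.000e+00  0.000e+00  1.000e+00]] 0.1360781512530743 [ 0.51696754 -0.25133052 -1.85122842] [-0.08594475 -0.14095576 -0.00708052]
[306 163]
```

View pics/side2.png

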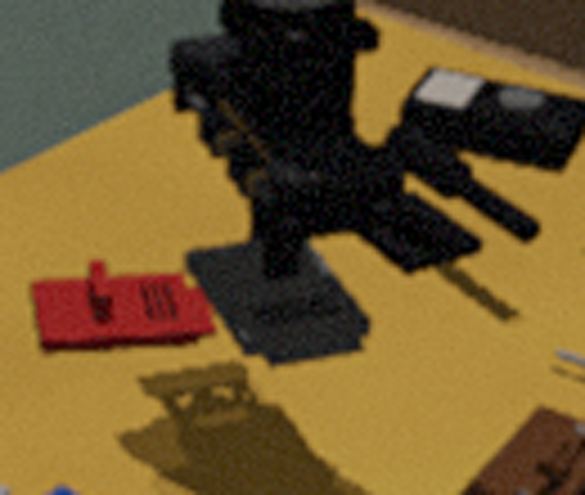

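```bash
cat >> h.py <<'E'
OFF=np.array([.01,0,.0286])
def recw(p,rec=None,ry=None):
    c,s=np.cos(RY),np.sin(RY); return np.array([REC[0]+c*p[0]-s*p[1],REC[1]+s*p[0]+c*p[1],p[2]])
def goal(ox,lipz,tilt,oy=0.):
    """ox,oy cover origin in receiver; lipz = height of the tongue's bottom edge"""
    return covpose(recw([ox,oy,lipz+.069*np.sin(tilt)]),RY,tilt,OFF)
def where(M):
    """cover pose in the receiver frame from TCP pose, rigid grasp"""
    A=np.array([[0,1,0],[1,0,0],[0,0,-1.]]).T
    Rc=M[:3,:3]@A.T; o=M[:3,3]-Rc@OFF; c,s=np.cos(RY),np.sin(RY); d=o[:2]-REC
    tilt=np.arcsin(Rc[2,0]); lip=o+Rc@np.array([-.069,0,0])
    return dict(ox=(c*d[0]+s*d[1])*1e3,oy=(-s*d[0]+c*d[1])*1e3,oz=o[2]*1e3,tilt=tilt,yaw=np.arctan2(Rc[1,0],Rc[0,0])-RY,lipz=lip[2]*1e3)
def rep():
    M,s=cur(); w=where(M); print('t %.2f'%s['time'],{k:round(float(v),3) for k,v in w.items()},'F',s['ft_force'].round(1),'tq',s['torque'].round(2),'gw',round(s['grip_width'],3)); return M
E
python3 - <<'E'
from h import *
M=rep(); G=goal(.020,.100,.24); print(G.round(3)); rows(M,G)
E
```

```text
t 3.45 {'ox': 29.506, 'oy': -308.602, 'oz': 127.324, 'tilt': 0.008, 'yaw': -0.412, 'lipz': 126.751} F [2.5 0.5 3.1] tq [-0.   -0.38 -0.02] gw 0.134
[[ 0.107  0.966  0.236  0.585]
 [ 0.994 -0.104 -0.025  0.155]
 [-0.     0.238 -0.971  0.147]
 [ 0.     0.     0.     1.   ]]
[{"travel": [0.04, -0.02, 0.001], "angular": [-0.033, 0.007, -0.059]}, {"travel": [0.041, -0.018, 0.001], "angular": [-0.032, 0.007, -0.058]}, {"travel": [0.042, -0.015, 0.001], "angular": [-0.033, 0.007, -0.059]}, {"travel": [0.043, -0.012, 0.0], "angular": [-0.032, 0.007, -0.058]}, {"travel": [0.044, -0.011, 0.001], "angular": [-0.033, 0.008, -0.059]}]
[{"travel": [0.044, -0.007, 0.0], "angular": [-0.033, 0.007, -0.059]}, {"travel": [0.044, -0.005, 0.001], "angular": [-0.032, 0.007, -0.058]}]
```

Emit:
{"name": "servo_tool", "arguments": {
  "series": [
    {"travel": [0.04, -0.02, 0.001], "angular": [-0.033, 0.007, -0.059]},
    {"travel": [0.041, -0.018, 0.001], "angular": [-0.032, 0.007, -0.058]},
    {"travel": [0.042, -0.015, 0.001], "angular": [-0.033, 0.007, -0.059]},
    {"travel": [0.043, -0.012, 0.0], "angular": [-0.032, 0.007, -0.058]},
    {"travel": [0.044, -0.011, 0.001], "angular": [-0.033, 0.008, -0.059]}
  ]
}}

```text
time: 3.95
position: [0.5763, 0.0681, 0.141]
tool_rot: [2.356, 1.88, 0.17]
ft_force: [0.5, -0.2, -1.1]
grip_width: 0.135
```

Emit:
{"name": "servo_tool", "arguments": {
  "series": [
    {"travel": [0.044, -0.007, 0.0], "angular": [-0.033, 0.007, -0.059]},
    {"travel": [0.044, -0.005, 0.001], "angular": [-0.032, 0.007, -0.058]},
    {"travel": [0, 0, 0], "angular": [0, 0, 0]},
    {"travel": [0, 0, 0], "angular": [0, 0, 0]}
  ]
}}

```text
time: 4.35
position: [0.5814, 0.1566, 0.1383]
tool_rot: [2.202, 1.983, 0.23]
ft_force: [0.9, -0.6, -1.5]
grip_width: 0.137
```

```bash
python3 - <<'E'
from h import *
M=rep(); G=goal(.020,.060,.24); print(G.round(3)); rows(M,G)
for n in('side','top'):
    im=ctrl.get_image(n)[:,:,::-1]; cv2.imwrite(f'pics/{n}3raw.png',im)
    p=proj(n,recw([0,0,.06]))[0].astype(int); print(p); x,y=max(p[0]-60,0),max(p[1]-70,0)
    cv2.imwrite(f'pics/{n}3.png',cv2.resize(im[y:y+120,x:x+130],None,fx=4.5,fy=4.5,interpolation=cv2.INTER_CUBIC))
E
```

```text
t 4.35 {'ox': 15.577, 'oy': 1.1, 'oz': 108.149, 'tilt': 0.23, 'yaw': 0.002, 'lipz': 92.437} F [ 0.9 -0.6 -1.5] tq [-0.04  0.17 -0.03] gw 0.137
[[ 0.107  0.966  0.236  0.585]
 [ 0.994 -0.104 -0.025  0.155]
 [-0.     0.238 -0.971  0.107]
 [ 0.     0.     0.     1.   ]]
[{"travel": [-0.001, -0.003, 0.032], "angular": [-0.01, -0.002, 0.002]}]
[223 242]
[208 193]
```

View pics/side3.png

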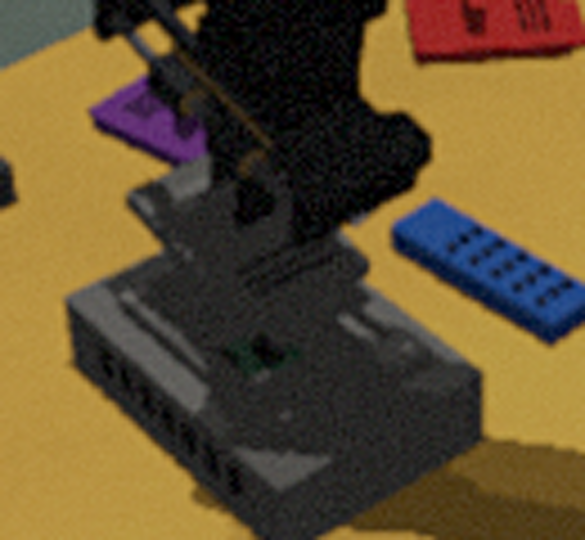

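View pics/top3.png

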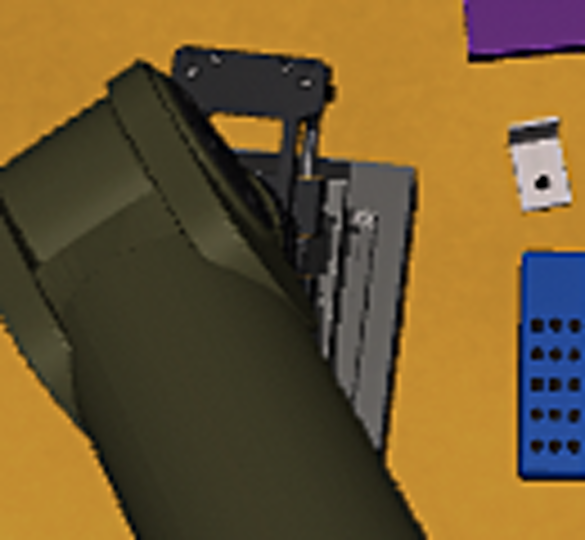

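Emit:
{"name": "servo_tool", "arguments": {
  "series": [
    {"travel": [-0.001, 0.0, 0.015], "angular": [-0.01, -0.002, 0.002]},
    {"travel": [0, -0.003, 0.017], "angular": [0, 0, 0]},
    {"travel": [0, 0, 0], "angular": [0, 0, 0]},
    {"travel": [0, 0, 0], "angular": [0, 0, 0]}
  ]
}}

```text
time: 4.85
position: [0.5869, 0.1526, 0.1062]
tool_rot: [2.202, 1.969, 0.238]
ft_force: [-0.1, 0.9, -1.0]
grip_width: 0.137
```

```bash
python3 - <<'E'
from h import *
M=rep(); G=goal(.020,.055,.24); rows(M,G)
E
```

```text
t 4.85 {'ox': 21.808, 'oy': -2.253, 'oz': 76.009, 'tilt': 0.24, 'yaw': -0.004, 'lipz': 59.626} F [-0.1  0.9 -1. ] tq [ 0.02  0.21 -0.02] gw 0.137
[{"travel": [0.002, -0.003, 0.004], "angular": [0.0, 0.001, -0.004]}]
```

Emit:
{"name": "servo_tool", "arguments": {
  "series": [
    {"travel": [0, 0, 0], "angular": [0, 0, 0]}
  ]
}}

```text
time: 4.95
position: [0.5877, 0.1532, 0.1073]
tool_rot: [2.2, 1.969, 0.24]
ft_force: [1.3, 0.5, -0.5]
grip_width: 0.134
```

Emit:
{"name": "servo_tool", "arguments": {
  "series": [
    {"travel": [0, 0, 0], "angular": [0, 0, 0]}
  ]
}}

```text
time: 5.05
position: [0.5878, 0.1535, 0.1076]
tool_rot: [2.199, 1.969, 0.241]
ft_force: [-0.2, 0.9, -0.7]
grip_width: 0.14
```

Emit:
{"name": "servo_tool", "arguments": {
  "series": [
    {"travel": [0, 0, 0], "angular": [0, 0, 0]}
  ]
}}

```text
time: 5.15
position: [0.5877, 0.1536, 0.1075]
tool_rot: [2.199, 1.969, 0.241]
ft_force: [-0.1, 0.2, -1.4]
grip_width: 0.137
```

Emit:
{"name": "servo_tool", "arguments": {
  "series": [
    {"travel": [0.001, -0.004, 0.006], "angular": [0, 0, 0]},
    {"travel": [0, 0, 0], "angular": [0, 0, 0]},
    {"travel": [0, 0, 0], "angular": [0, 0, 0]},
    {"travel": [0, 0, 0], "angular": [0, 0, 0]}
  ]
}}

```text
time: 5.55
position: [0.585, 0.1548, 0.1001]
tool_rot: [2.2, 1.97, 0.24]
ft_force: [-0.2, 0.3, -0.7]
grip_width: 0.132
```

```bash
python3 - <<'E'
from h import *
M=rep()
E
```

```text
t 5.55 {'ox': 19.709, 'oy': -0.253, 'oz': 69.979, 'tilt': 0.242, 'yaw': -0.003, 'lipz': 53.467} F [-0.2  0.3 -0.7] tq [-0.03  0.27 -0.  ] gw 0.132
```

Emit:
{"name": "servo_tool", "arguments": {
  "series": [
    {"travel": [0, 0, 0.001], "angular": [0, 0, 0]},
    {"travel": [0, -0.001, 0.001], "angular": [0, 0, 0]},
    {"travel": [0, 0, 0], "angular": [0, 0, 0]},
    {"travel": [0, 0, 0], "angular": [0, 0, 0]}
  ]
}}

```text
time: 5.95
position: [0.5845, 0.1548, 0.0979]
tool_rot: [2.2, 1.969, 0.24]
ft_force: [0.3, 0.1, -1.0]
grip_width: 0.133
```

Emit:
{"name": "servo_tool", "arguments": {
  "series": [
    {"travel": [0, 0, 0.001], "angular": [0, 0, 0]},
    {"travel": [0, 0, 0], "angular": [0, 0, 0]},
    {"travel": [0, 0, 0], "angular": [0, 0, 0]}
  ]
}}

```text
time: 6.25
position: [0.5848, 0.1547, 0.097]
tool_rot: [2.2, 1.969, 0.24]
ft_force: [-0.3, 0.4, -2.2]
grip_width: 0.135
```

Emit:
{"name": "servo_tool", "arguments": {
  "series": [
    {"travel": [0, 0, 0.001], "angular": [0, 0, 0]},
    {"travel": [0, 0, 0], "angular": [0, 0, 0]},
    {"travel": [0, 0, 0], "angular": [0, 0, 0]}
  ]
}}

```text
time: 6.55
position: [0.5852, 0.1548, 0.0963]
tool_rot: [2.2, 1.969, 0.24]
ft_force: [0.2, -0.1, 0.7]
grip_width: 0.132
```

Emit:
{"name": "servo_tool", "arguments": {
  "series": [
    {"travel": [0, 0, 0.001], "angular": [0, 0, 0]},
    {"travel": [0, 0, 0], "angular": [0, 0, 0]},
    {"travel": [0, 0, 0], "angular": [0, 0, 0]}
  ]
}}

```text
time: 6.85
position: [0.5856, 0.1548, 0.0956]
tool_rot: [2.199, 1.969, 0.241]
ft_force: [-0.7, 0.6, 4.0]
grip_width: 0.135
```

```bash
python3 - <<'E'
from h import *
M=rep()
E
```

```text
t 6.85 {'ox': 20.296, 'oy': -0.167, 'oz': 65.408, 'tilt': 0.242, 'yaw': -0.003, 'lipz': 48.85} F [-0.7  0.6  4. ] tq [ 0.    0.63 -0.  ] gw 0.135
```

Floor contact felt: about 5 N up at the expected height. I'll ease off slightly and slide the tongue toward −x.

Emit:
{"name": "servo_tool", "arguments": {
  "series": [
    {"travel": [0, 0, -0.001], "angular": [0, 0, 0]},
    {"travel": [0, -0.004, -0.001], "angular": [0, 0, 0]},
    {"travel": [0, -0.004, -0.001], "angular": [0, 0, 0]},
    {"travel": [0, 0, 0], "angular": [0, 0, 0]},
    {"travel": [0, 0, 0], "angular": [0, 0, 0]}
  ]
}}

```text
time: 7.35
position: [0.5766, 0.1558, 0.0961]
tool_rot: [2.2, 1.97, 0.24]
ft_force: [0.9, 0.3, 2.1]
grip_width: 0.13
```

```bash
python3 - <<'E'
from h import *
M=rep()
E
```

```text
t 7.35 {'ox': 11.212, 'oy': -0.213, 'oz': 65.907, 'tilt': 0.242, 'yaw': -0.003, 'lipz': 49.401} F [0.9 0.3 2.1] tq [0.03 0.18 0.05] gw 0.13
```

Emit:
{"name": "servo_tool", "arguments": {
  "series": [
    {"travel": [0, -0.002, -0.001], "angular": [0, 0, 0]},
    {"travel": [0, -0.002, 0], "angular": [0, 0, 0]},
    {"travel": [0, 0, 0], "angular": [0, 0, 0]},
    {"travel": [0, 0, 0], "angular": [0, 0, 0]}
  ]
}}

```text
time: 7.75
position: [0.5728, 0.156, 0.0962]
tool_rot: [2.2, 1.969, 0.24]
ft_force: [1.0, -0.6, 1.6]
grip_width: 0.136
```

Emit:
{"name": "servo_tool", "arguments": {
  "series": [
    {"travel": [0, -0.002, -0.001], "angular": [0, 0, 0]},
    {"travel": [0, -0.001, 0], "angular": [0, 0, 0]},
    {"travel": [0, 0, 0], "angular": [0, 0, 0]},
    {"travel": [0, 0, 0], "angular": [0, 0, 0]}
  ]
}}

```text
time: 8.15
position: [0.5694, 0.1564, 0.0962]
tool_rot: [2.2, 1.97, 0.239]
ft_force: [0.7, 1.3, 0.8]
grip_width: 0.136
```

```bash
python3 - <<'E'
from h import *
M=rep()
E
```

```text
t 8.15 {'ox': 3.958, 'oy': -0.305, 'oz': 66.05, 'tilt': 0.241, 'yaw': -0.003, 'lipz': 49.565} F [0.7 1.3 0.8] tq [-0.04  0.15 -0.01] gw 0.136
```

Emit:
{"name": "servo_tool", "arguments": {
  "series": [
    {"travel": [0, -0.002, 0], "angular": [0, 0, 0]},
    {"travel": [0, 0, 0], "angular": [0, 0, 0]},
    {"travel": [0, 0, 0], "angular": [0, 0, 0]}
  ]
}}

```text
time: 8.45
position: [0.5688, 0.1565, 0.0966]
tool_rot: [2.199, 1.968, 0.243]
ft_force: [6.0, -0.2, 1.7]
grip_width: 0.137
```

Emit:
{"name": "servo_tool", "arguments": {
  "series": [
    {"travel": [0, -0.002, -0.001], "angular": [0, 0, 0]},
    {"travel": [0, 0, 0], "angular": [0, 0, 0]},
    {"travel": [0, 0, 0], "angular": [0, 0, 0]}
  ]
}}

```text
time: 8.75
position: [0.5683, 0.1565, 0.0976]
tool_rot: [2.197, 1.967, 0.247]
ft_force: [9.8, -0.4, -1.6]
grip_width: 0.134
```

Emit:
{"name": "servo_tool", "arguments": {
  "series": [
    {"travel": [0, -0.001, 0], "angular": [0, 0, 0]},
    {"travel": [0, 0, 0], "angular": [0, 0, 0]},
    {"travel": [0, 0, 0], "angular": [0, 0, 0]}
  ]
}}

```text
time: 9.05
position: [0.5681, 0.1565, 0.0977]
tool_rot: [2.197, 1.966, 0.249]
ft_force: [11.3, -0.7, -1.8]
grip_width: 0.134
```

```bash
python3 - <<'E'
from h import *
M=rep()
E
```

```text
t 9.05 {'ox': 2.924, 'oy': -0.268, 'oz': 67.561, 'tilt': 0.249, 'yaw': -0.004, 'lipz': 50.579} F [11.3 -0.7 -1.8] tq [-0.36 -2.52 -0.01] gw 0.134
```

Firm contact at 11 N along x: the body's face is against the ledge, which puts the frame at about +4 mm. Backing off to free, then I'll look.

Emit:
{"name": "servo_tool", "arguments": {
  "series": [
    {"travel": [0, 0.005, 0.001], "angular": [0, 0, 0]},
    {"travel": [0, 0, 0], "angular": [0, 0, 0]},
    {"travel": [0, 0, 0], "angular": [0, 0, 0]},
    {"travel": [0, 0, 0], "angular": [0, 0, 0]}
  ]
}}

```text
time: 9.45
position: [0.5692, 0.1565, 0.0962]
tool_rot: [2.2, 1.97, 0.239]
ft_force: [2.8, -0.5, 1.5]
grip_width: 0.138
```

```bash
python3 - <<'E'
from h import *
M=rep()
for n in('side',):
    im=ctrl.get_image(n)[:,:,::-1]; cv2.imwrite(f'pics/{n}4raw.png',im)
    p=proj(n,recw([0,0,.06]))[0].astype(int); x,y=max(p[0]-55,0),max(p[1]-60,0)
    cv2.imwrite(f'pics/{n}4.png',cv2.convertScaleAbs(cv2.resize(im[y:y+100,x:x+120],None,fx=6,fy=6,interpolation=cv2.INTER_CUBIC),alpha=2.5))
rows(M,goal(.0043,.0495,.14),n=4,dp=4); print()
rows(M,goal(.0043,.0495,.18),n=3,dp=4)
E
```

```text
t 9.45 {'ox': 3.818, 'oy': -0.255, 'oz': 66.023, 'tilt': 0.241, 'yaw': -0.003, 'lipz': 49.546} F [ 2.8 -0.5  1.5] tq [-0.17 -0.15  0.01] gw 0.138
[{"travel": [0.0001, 0.0004, 0.002], "angular": [0.025, 0.0, -0.001]}, {"travel": [0.0, 0.0005, 0.002], "angular": [0.026, 0.0, -0.001]}, {"travel": [0.0001, 0.0005, 0.0019], "angular": [0.025, 0.0, 0.0]}, {"travel": [0.0001, 0.0006, 0.002], "angular": [0.025, 0.0, -0.001]}]

[{"travel": [0.0001, 0.0004, 0.0016], "angular": [0.02, 0.0, -0.001]}, {"travel": [0.0001, 0.0004, 0.0016], "angular": [0.021, 0.0, -0.001]}, {"travel": [0.0001, 0.0005, 0.0016], "angular": [0.02, 0.0, -0.001]}]
```

View pics/side4.png

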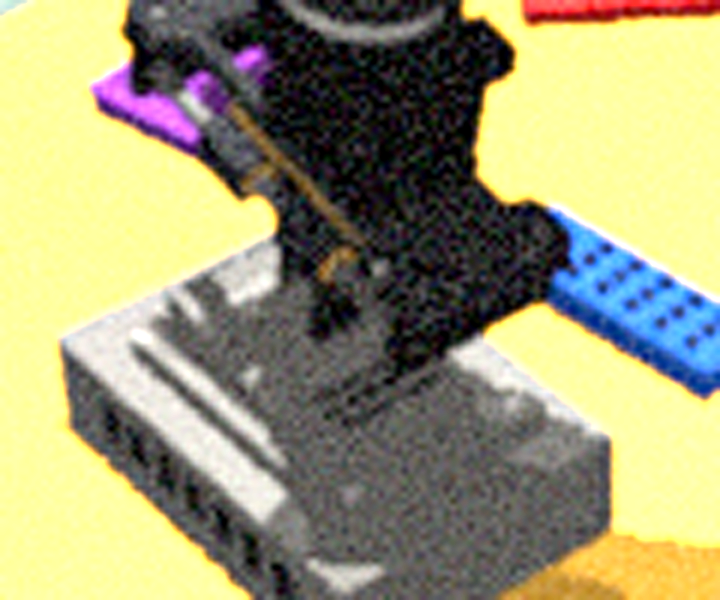

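Emit:
{"name": "servo_tool", "arguments": {
  "series": [
    {"travel": [0.0001, 0.0008, 0.0016], "angular": [0.02, 0.0, -0.001]},
    {"travel": [0.0001, 0.0008, 0.0016], "angular": [0.021, 0.0, -0.001]},
    {"travel": [0.0001, 0.0006, 0.0016], "angular": [0.02, 0.0, -0.001]},
    {"travel": [0, 0, 0], "angular": [0, 0, 0]},
    {"travel": [0, 0, 0], "angular": [0, 0, 0]}
  ]
}}

```text
time: 10.0
position: [0.5724, 0.1565, 0.0916]
tool_rot: [2.234, 2.007, 0.18]
ft_force: [-0.3, 0.8, 0.7]
grip_width: 0.136
```

```bash
python3 - <<'E'
from h import *
M=rep()
rows(M,goal(.0045,.0495,.12),n=3,dp=4)
E
```

```text
t 10.00 {'ox': 5.099, 'oy': 0.026, 'oz': 61.691, 'tilt': 0.179, 'yaw': -0.0, 'lipz': 49.406} F [-0.3  0.8  0.7] tq [-0.09  0.45  0.01] gw 0.136
[{"travel": [0.0, 0.0001, 0.0015], "angular": [0.02, 0.0, 0.0]}, {"travel": [0.0, 0.0002, 0.0014], "angular": [0.019, 0.0, 0.0]}, {"travel": [0.0, 0.0002, 0.0015], "angular": [0.02, 0.0, 0.0]}]
```

Emit:
{"name": "servo_tool", "arguments": {
  "series": [
    {"travel": [0.0, 0.0001, 0.0015], "angular": [0.02, 0.0, 0.0]},
    {"travel": [0, 0, 0], "angular": [0, 0, 0]},
    {"travel": [0, 0, 0], "angular": [0, 0, 0]}
  ]
}}

```text
time: 10.3
position: [0.5733, 0.1563, 0.0906]
tool_rot: [2.245, 2.016, 0.162]
ft_force: [0.7, -0.7, -0.3]
grip_width: 0.132
```

Emit:
{"name": "servo_tool", "arguments": {
  "series": [
    {"travel": [0.0, 0.0002, 0.0014], "angular": [0.02, 0.0, 0.0]},
    {"travel": [0, 0, 0], "angular": [0, 0, 0]},
    {"travel": [0, 0, 0], "angular": [0, 0, 0]}
  ]
}}

```text
time: 10.6
position: [0.5738, 0.1566, 0.0895]
tool_rot: [2.257, 2.027, 0.143]
ft_force: [-1.0, -1.6, 2.4]
grip_width: 0.135
```

```bash
python3 - <<'E'
from h import *
M=rep()
rows(M,goal(.0045,.0495,.08),n=3,dp=4)
E
```

```text
t 10.60 {'ox': 5.331, 'oy': 0.31, 'oz': 59.821, 'tilt': 0.141, 'yaw': -0.0, 'lipz': 50.142} F [-1.  -1.6  2.4] tq [-0.07  0.12  0.  ] gw 0.135
[{"travel": [-0.0001, 0.0001, 0.0018], "angular": [0.02, 0.0, 0.0]}, {"travel": [-0.0001, 0.0001, 0.0017], "angular": [0.02, 0.0, 0.0]}, {"travel": [-0.0001, 0.0001, 0.0018], "angular": [0.021, 0.0, 0.0]}]
```

Emit:
{"name": "servo_tool", "arguments": {
  "series": [
    {"travel": [0, 0.0001, 0.0018], "angular": [0.02, 0.0, 0.0]},
    {"travel": [0, 0, 0], "angular": [0, 0, 0]},
    {"travel": [0, 0, 0], "angular": [0, 0, 0]}
  ]
}}

```text
time: 10.9
position: [0.5745, 0.1568, 0.0883]
tool_rot: [2.268, 2.038, 0.125]
ft_force: [-2.3, 0.9, 5.9]
grip_width: 0.134
```

Emit:
{"name": "servo_tool", "arguments": {
  "series": [
    {"travel": [0, 0.0001, 0.0018], "angular": [0.02, 0.0, 0.0]},
    {"travel": [0, 0, 0], "angular": [0, 0, 0]},
    {"travel": [0, 0, 0], "angular": [0, 0, 0]}
  ]
}}

```text
time: 11.2
position: [0.574, 0.1564, 0.0855]
tool_rot: [2.281, 2.048, 0.102]
ft_force: [-0.5, 1.0, 2.0]
grip_width: 0.14
```

```bash
python3 - <<'E'
from h import *
M=rep()
E
```

```text
t 11.20 {'ox': 4.298, 'oy': 0.135, 'oz': 56.013, 'tilt': 0.1, 'yaw': -0.001, 'lipz': 49.153} F [-0.5  1.   2. ] tq [ 0.18  0.49 -0.04] gw 0.14
```

Emit:
{"name": "servo_tool", "arguments": {
  "series": [
    {"travel": [0, 0.0001, 0.0018], "angular": [0.02, 0.0, 0.0]},
    {"travel": [0, 0, 0], "angular": [0, 0, 0]},
    {"travel": [0, 0, 0], "angular": [0, 0, 0]}
  ]
}}

```text
time: 11.5
position: [0.5746, 0.1562, 0.0839]
tool_rot: [2.292, 2.058, 0.083]
ft_force: [-1.1, 0.4, 2.8]
grip_width: 0.136
```

Emit:
{"name": "servo_tool", "arguments": {
  "series": [
    {"travel": [0, 0.0001, 0.0018], "angular": [0.02, 0.0, 0.0]},
    {"travel": [0, 0, 0], "angular": [0, 0, 0]},
    {"travel": [0, 0, 0], "angular": [0, 0, 0]}
  ]
}}

```text
time: 11.8
position: [0.5751, 0.1561, 0.0823]
tool_rot: [2.304, 2.068, 0.063]
ft_force: [0.5, 0.1, 3.0]
grip_width: 0.135
```

```bash
python3 - <<'E'
from h import *
M=rep()
rows(M,goal(.0043,.0495,.0),n=3,dp=4)
E
```

```text
t 11.80 {'ox': 4.391, 'oy': -0.084, 'oz': 53.108, 'tilt': 0.061, 'yaw': -0.001, 'lipz': 48.909} F [0.5 0.1 3. ] tq [ 0.04  0.36 -0.05] gw 0.135
[{"travel": [0.0, 0.0005, 0.0014], "angular": [0.02, 0.0, 0.0]}, {"travel": [0.0001, 0.0005, 0.0014], "angular": [0.021, 0.0, 0.0]}, {"travel": [0.0, 0.0005, 0.0014], "angular": [0.02, 0.0, -0.001]}]
```

Emit:
{"name": "servo_tool", "arguments": {
  "series": [
    {"travel": [0, 0.0002, 0.0015], "angular": [0.02, 0.0, 0.0]},
    {"travel": [0, 0, 0], "angular": [0, 0, 0]},
    {"travel": [0, 0, 0], "angular": [0, 0, 0]}
  ]
}}

```text
time: 12.1
position: [0.5756, 0.156, 0.0807]
tool_rot: [2.315, 2.078, 0.043]
ft_force: [2.2, -0.4, 1.5]
grip_width: 0.134
```

Emit:
{"name": "servo_tool", "arguments": {
  "series": [
    {"travel": [0, 0.0002, 0.0014], "angular": [0.02, 0.0, 0.0]},
    {"travel": [0, 0, 0], "angular": [0, 0, 0]},
    {"travel": [0, 0, 0], "angular": [0, 0, 0]}
  ]
}}

```text
time: 12.4
position: [0.5757, 0.156, 0.0794]
tool_rot: [2.326, 2.088, 0.022]
ft_force: [2.2, 0.1, 3.1]
grip_width: 0.136
```

```bash
python3 - <<'E'
from h import *
M=rep()
E
```

```text
t 12.40 {'ox': 3.784, 'oy': -0.122, 'oz': 50.549, 'tilt': 0.021, 'yaw': -0.001, 'lipz': 49.11} F [2.2 0.1 3.1] tq [-0.1  -0.14 -0.04] gw 0.136
```

Emit:
{"name": "servo_tool", "arguments": {
  "series": [
    {"travel": [0, 0.0004, 0.001], "angular": [0.02, 0.0, 0.0]},
    {"travel": [0, 0, 0], "angular": [0, 0, 0]},
    {"travel": [0, 0, 0], "angular": [0, 0, 0]}
  ]
}}

```text
time: 12.7
position: [0.5756, 0.156, 0.0786]
tool_rot: [-2.337, -2.099, 0.001]
ft_force: [-1.2, -0.3, 5.4]
grip_width: 0.134
```

```bash
python3 - <<'E'
from h import *
M=rep()
E
```

```text
t 12.70 {'ox': 3.073, 'oy': -0.083, 'oz': 50.002, 'tilt': -0.001, 'yaw': -0.0, 'lipz': 50.037} F [-1.2 -0.3  5.4] tq [-0.19 -0.05 -0.03] gw 0.134
```

Emit:
{"name": "servo_tool", "arguments": {
  "series": [
    {"travel": [0, 0.0003, 0.001], "angular": [0.01, 0.0, 0.0]},
    {"travel": [0, 0, 0], "angular": [0, 0, 0]},
    {"travel": [0, 0, 0], "angular": [0, 0, 0]}
  ]
}}

```text
time: 13.0
position: [0.5756, 0.156, 0.0786]
tool_rot: [-2.332, -2.095, 0.013]
ft_force: [-4.9, -2.2, 12.3]
grip_width: 0.134
```

```bash
python3 - <<'E'
from h import *
M=rep()
E
```

```text
t 13.00 {'ox': 2.819, 'oy': -0.099, 'oz': 50.061, 'tilt': -0.011, 'yaw': 0.0, 'lipz': 50.797} F [-4.9 -2.2 12.3] tq [-0.46  0.47 -0.01] gw 0.134
```

It has bottomed out: no further travel and a 12 N reaction. I'll relax the press, open, and look.

Emit:
{"name": "servo_tool", "arguments": {
  "series": [
    {"travel": [0, -0.0003, -0.002], "angular": [-0.01, 0.0, 0.0]},
    {"travel": [0, 0, 0], "angular": [0, 0, 0]}
  ]
}}

```text
time: 13.2
position: [0.5755, 0.1559, 0.079]
tool_rot: [2.337, 2.099, -0.0]
ft_force: [1.8, -0.2, 0.9]
grip_width: 0.139
```

Emit:
{"name": "servo_tool", "arguments": {
  "series": [
    {"travel": [0, 0, 0], "angular": [0, 0, 0]},
    {"travel": [0, 0, 0], "angular": [0, 0, 0]},
    {"travel": [0, 0, 0], "angular": [0, 0, 0]},
    {"travel": [0, 0, 0], "angular": [0, 0, 0]}
  ],
  "claw": 0.05
}}

```text
time: 13.6
position: [0.5755, 0.1561, 0.0791]
tool_rot: [-2.337, -2.099, 0.0]
ft_force: [0.4, 1.0, -0.6]
grip_width: 0.413
```

Emit:
{"name": "servo_tool", "arguments": {
  "series": [
    {"travel": [0, 0, -0.01], "angular": [0, 0, 0]},
    {"travel": [0, 0, -0.03], "angular": [0, 0, 0]},
    {"travel": [0, 0, -0.045], "angular": [0, 0, 0]},
    {"travel": [0, 0, -0.045], "angular": [0, 0, 0]},
    {"travel": [0, 0, -0.045], "angular": [0, 0, 0]}
  ]
}}

```text
time: 14.1
position: [0.5753, 0.1563, 0.257]
tool_rot: [2.336, 2.099, 0.002]
ft_force: [0.7, -0.8, 0.4]
grip_width: 0.572
```

```bash
python3 - <<'E'
from h import *
M=rep()
for n in('side','top'):
    im=ctrl.get_image(n)[:,:,::-1]; cv2.imwrite(f'pics/{n}5raw.png',im)
    p=proj(n,recw([0,0,.06]))[0].astype(int); x,y=max(p[0]-60,0),max(p[1]-60,0)
    cv2.imwrite(f'pics/{n}5.png',cv2.convertScaleAbs(cv2.resize(im[y:y+110,x:x+130],None,fx=5,fy=5,interpolation=cv2.INTER_CUBIC),alpha=2))
E
```

```text
t 14.10 {'ox': 2.809, 'oy': 0.177, 'oz': 228.39, 'tilt': 0.001, 'yaw': 0.0, 'lipz': 228.297} F [ 0.7 -0.8  0.4] tq [ 0.01 -0.2   0.03] gw 0.572
```

View pics/side5.png

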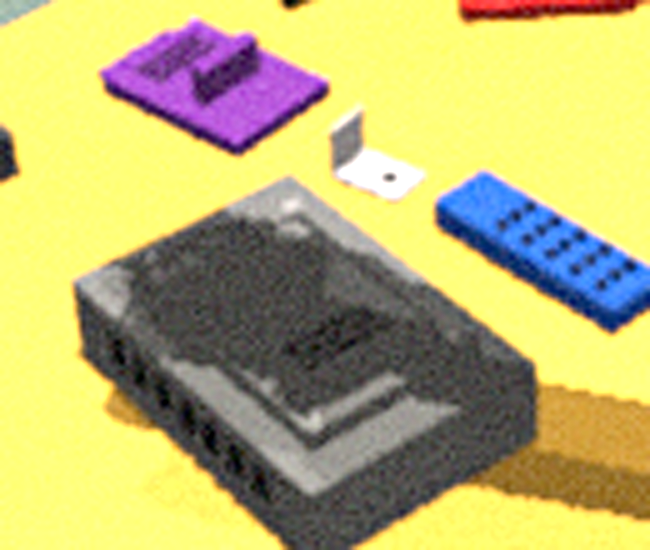

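View pics/top5.png

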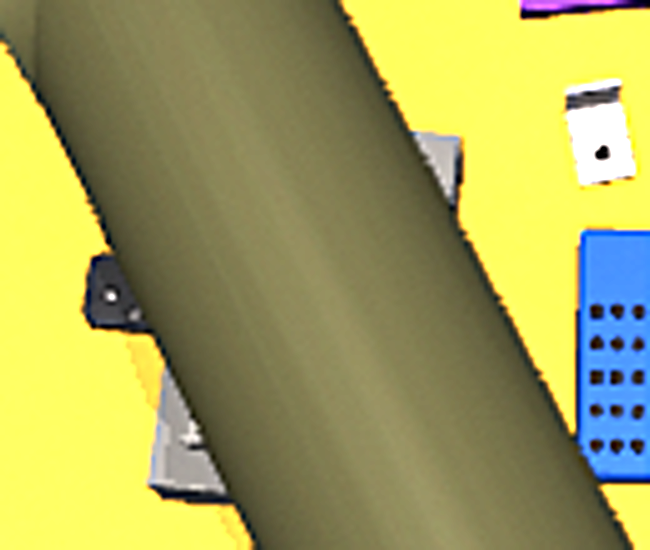

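The cover looks flat, but the arm's shadow hides the catch. Moving the arm aside to see it.

Emit:
{"name": "servo_tool", "arguments": {
  "series": [
    {"travel": [-0.045, 0, 0], "angular": [0, 0, 0]},
    {"travel": [-0.045, 0, 0], "angular": [0, 0, 0]},
    {"travel": [-0.045, 0, 0], "angular": [0, 0, 0]},
    {"travel": [-0.045, 0, 0], "angular": [0, 0, 0]},
    {"travel": [-0.045, 0, 0], "angular": [0, 0, 0]}
  ],
  "claw": 0.0
}}

```text
time: 14.7
position: [0.551, -0.0692, 0.2548]
tool_rot: [2.336, 2.099, 0.001]
ft_force: [1.0, 0.8, -0.0]
grip_width: 0.204
```

Emit:
{"name": "servo_tool", "arguments": {
  "series": [
    {"travel": [-0.045, 0, 0], "angular": [0, 0, 0]},
    {"travel": [-0.045, 0, 0], "angular": [0, 0, 0]},
    {"travel": [-0.03, 0, 0], "angular": [0, 0, 0]}
  ]
}}

```text
time: 15.0
position: [0.5376, -0.191, 0.2545]
tool_rot: [2.34, 2.094, -0.001]
ft_force: [0.8, 0.1, 0.0]
grip_width: 0.016
```

```bash
python3 - <<'E'
from h import *
M=rep()
for n in('side','top'):
    im=ctrl.get_image(n)[:,:,::-1]; cv2.imwrite(f'pics/{n}6raw.png',im)
    p=proj(n,recw([0,0,.06]))[0].astype(int); x,y=max(p[0]-60,0),max(p[1]-55,0)
    cv2.imwrite(f'pics/{n}6.png',cv2.convertScaleAbs(cv2.resize(im[y:y+100,x:x+120],None,fx=6,fy=6,interpolation=cv2.INTER_CUBIC),alpha=2))
E
```

```text
t 15.00 {'ox': 2.347, 'oy': -349.195, 'oz': 225.932, 'tilt': 0.001, 'yaw': -0.004, 'lipz': 225.887} F [0.8 0.1 0. ] tq [-0.02 -0.15  0.06] gw 0.016
```

View pics/side6.png

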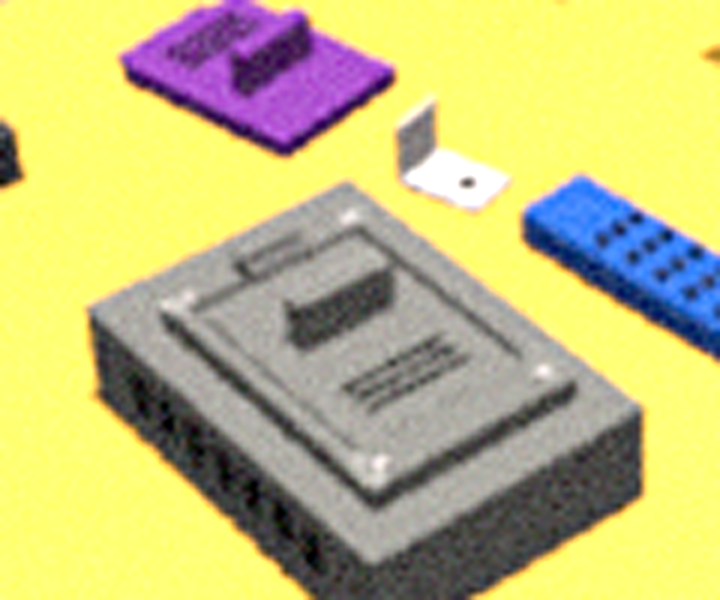

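View pics/top6.png

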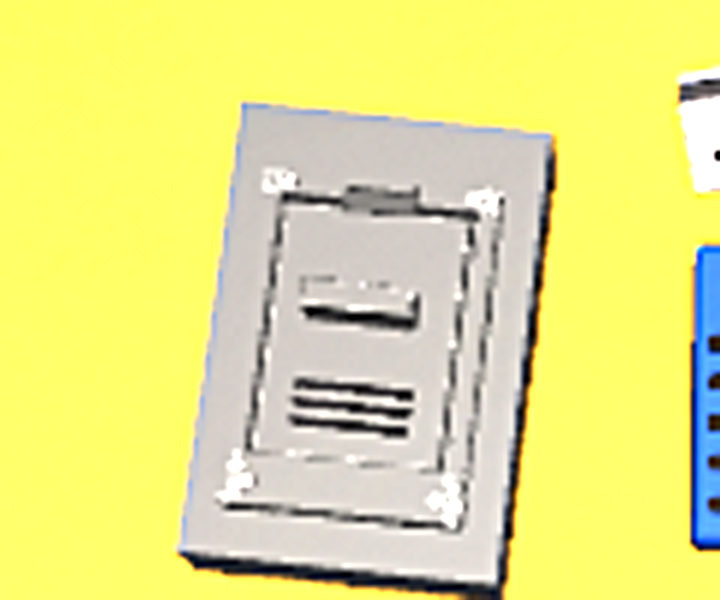

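It looks seated: the cover is flush, with the catch over its edge at about (383,200) in the top view. For certainty I'll press gently with closed fingertips between the rib and the catch, which also checks its height.

```bash
python3 - <<'E'
from h import *
M=rep(); G=covpose(recw([.036,0,.10]),RY,0,[0,0,0]); W=G.copy(); W[2,3]=.16
E=rows(M,W); rows(E,G); print(G[:3,3])
E
```

```text
t 15.10 {'ox': 2.069, 'oy': -351.684, 'oz': 225.413, 'tilt': -0.0, 'yaw': -0.009, 'lipz': 225.425} F [-0.7 -0.3  0.2] tq [-0.   -0.08 -0.01] gw 0.006
[{"travel": [0.039, 0.002, 0.01], "angular": [0.0, 0.0, -0.001]}, {"travel": [0.039, 0.003, 0.011], "angular": [0.0, 0.0, -0.001]}, {"travel": [0.039, 0.002, 0.01], "angular": [0.0, 0.001, -0.001]}, {"travel": [0.039, 0.002, 0.01], "angular": [0.0, 0.0, -0.001]}, {"travel": [0.04, 0.003, 0.011], "angular": [0.0, 0.0, -0.001]}]
[{"travel": [0.039, 0.002, 0.01], "angular": [0.0, 0.0, -0.001]}, {"travel": [0.039, 0.003, 0.011], "angular": [0.0, 0.001, -0.001]}, {"travel": [0.039, 0.002, 0.01], "angular": [0.0, 0.0, -0.001]}, {"travel": [0.039, 0.003, 0.011], "angular": [0.0, 0.0, -0.001]}]
[{"travel": [0.0, 0.0, 0.03], "angular": [0.0, 0.0, 0.0]}, {"travel": [0.0, 0.0, 0.03], "angular": [0.0, 0.0, 0.0]}]
[0.59839411 0.15365535 0.1       ]
```

Emit:
{"name": "servo_tool", "arguments": {
  "series": [
    {"travel": [0.039, 0.002, 0.01], "angular": [0.0, 0.0, -0.001]},
    {"travel": [0.039, 0.003, 0.011], "angular": [0.0, 0.0, -0.001]},
    {"travel": [0.039, 0.002, 0.01], "angular": [0.0, 0.0, -0.001]},
    {"travel": [0.039, 0.002, 0.01], "angular": [0.0, 0.0, -0.001]},
    {"travel": [0.04, 0.003, 0.011], "angular": [0.0, 0.0, -0.001]}
  ]
}}

```text
time: 15.6
position: [0.5712, 0.0093, 0.2026]
tool_rot: [2.33, 2.105, 0.002]
ft_force: [1.2, -0.6, -0.5]
grip_width: 0.008
```

Emit:
{"name": "servo_tool", "arguments": {
  "series": [
    {"travel": [0.039, 0.002, 0.01], "angular": [0.0, 0.0, -0.001]},
    {"travel": [0.039, 0.003, 0.011], "angular": [0.0, 0.0, -0.001]},
    {"travel": [0.039, 0.002, 0.01], "angular": [0.0, 0.0, -0.001]},
    {"travel": [0.039, 0.003, 0.011], "angular": [0.0, 0.0, -0.001]},
    {"travel": [0, 0, 0], "angular": [0, 0, 0]}
  ]
}}

```text
time: 16.1
position: [0.5943, 0.1699, 0.1595]
tool_rot: [-2.312, -2.119, -0.004]
ft_force: [-1.1, 0.7, 0.6]
grip_width: 0.006
```

Emit:
{"name": "servo_tool", "arguments": {
  "series": [
    {"travel": [0.0, 0.0, 0.03], "angular": [0.0, 0.0, 0.0]},
    {"travel": [0.0, 0.0, 0.03], "angular": [0.0, 0.0, 0.0]},
    {"travel": [0, 0, 0], "angular": [0, 0, 0]},
    {"travel": [0, 0, 0], "angular": [0, 0, 0]},
    {"travel": [0, 0, 0], "angular": [0, 0, 0]}
  ]
}}

```text
time: 16.6
position: [0.598, 0.1615, 0.1024]
tool_rot: [2.327, 2.108, 0.005]
ft_force: [-0.1, 1.6, -0.7]
grip_width: 0.007
```

Emit:
{"name": "servo_tool", "arguments": {
  "series": [
    {"travel": [-0.007, 0.0, 0.01], "angular": [0.0, 0.0, 0.0]},
    {"travel": [0.0, 0.0, 0.012], "angular": [0.0, 0.0, 0.0]},
    {"travel": [0, 0, 0], "angular": [0, 0, 0]},
    {"travel": [0, 0, 0], "angular": [0, 0, 0]},
    {"travel": [0, 0, 0], "angular": [0, 0, 0]}
  ]
}}

```text
time: 17.1
position: [0.5964, 0.1542, 0.0785]
tool_rot: [2.327, 2.11, 0.001]
ft_force: [0.4, -0.2, -0.2]
grip_width: 0.005
```

Emit:
{"name": "servo_tool", "arguments": {
  "series": [
    {"travel": [0.0, 0.0, 0.002], "angular": [0.0, 0.0, 0.0]},
    {"travel": [0, 0, 0], "angular": [0, 0, 0]},
    {"travel": [0, 0, 0], "angular": [0, 0, 0]},
    {"travel": [0, 0, 0], "angular": [0, 0, 0]}
  ]
}}

```text
time: 17.5
position: [0.5964, 0.154, 0.0765]
tool_rot: [2.327, 2.109, 0.001]
ft_force: [0.3, -0.6, 0.5]
grip_width: 0.004
```

Emit:
{"name": "servo_tool", "arguments": {
  "series": [
    {"travel": [0.0, 0.0, 0.002], "angular": [0.0, 0.0, 0.0]},
    {"travel": [0, 0, 0], "angular": [0, 0, 0]},
    {"travel": [0, 0, 0], "angular": [0, 0, 0]}
  ]
}}

```text
time: 17.8
position: [0.5963, 0.154, 0.0743]
tool_rot: [2.328, 2.109, 0.001]
ft_force: [0.6, -0.5, -0.1]
grip_width: 0.003
```

Emit:
{"name": "servo_tool", "arguments": {
  "series": [
    {"travel": [0.0, 0.0, 0.001], "angular": [0.0, 0.0, 0.0]},
    {"travel": [0, 0, 0], "angular": [0, 0, 0]},
    {"travel": [0, 0, 0], "angular": [0, 0, 0]}
  ]
}}

```text
time: 18.1
position: [0.5964, 0.154, 0.0735]
tool_rot: [2.328, 2.109, 0.001]
ft_force: [-1.0, 0.6, 0.9]
grip_width: 0.007
```

Emit:
{"name": "servo_tool", "arguments": {
  "series": [
    {"travel": [0.0, 0.0, 0.001], "angular": [0.0, 0.0, 0.0]},
    {"travel": [0, 0, 0], "angular": [0, 0, 0]},
    {"travel": [0, 0, 0], "angular": [0, 0, 0]}
  ]
}}

```text
time: 18.4
position: [0.5964, 0.154, 0.0735]
tool_rot: [2.327, 2.109, 0.001]
ft_force: [-2.6, -1.6, 6.1]
grip_width: 0.002
```

Emit:
{"name": "servo_tool", "arguments": {
  "series": [
    {"travel": [0.0, 0.0, 0.001], "angular": [0.0, 0.0, 0.0]},
    {"travel": [0, 0, 0], "angular": [0, 0, 0]},
    {"travel": [0, 0, 0], "angular": [0, 0, 0]}
  ]
}}

```text
time: 18.7
position: [0.5964, 0.154, 0.0735]
tool_rot: [2.327, 2.109, 0.0]
ft_force: [-4.4, -1.5, 12.8]
grip_width: 0.005
```

Emit:
{"name": "servo_tool", "arguments": {
  "series": [
    {"travel": [0.0, 0.0, -0.005], "angular": [0.0, 0.0, 0.0]},
    {"travel": [0, 0, -0.045], "angular": [0, 0, 0]},
    {"travel": [0, 0, -0.045], "angular": [0, 0, 0]},
    {"travel": [0, 0, -0.045], "angular": [0, 0, 0]},
    {"travel": [0, 0, -0.03], "angular": [0, 0, 0]}
  ]
}}

```text
time: 19.2
position: [0.597, 0.1545, 0.2449]
tool_rot: [2.326, 2.108, 0.006]
ft_force: [-0.1, 0.2, 0.6]
grip_width: 0.005
```

Emit:
{"name": "servo_tool", "arguments": {
  "series": [
    {"travel": [-0.045, 0, 0], "angular": [0, 0, 0]},
    {"travel": [-0.045, 0, 0], "angular": [0, 0, 0]},
    {"travel": [-0.045, 0, 0], "angular": [0, 0, 0]},
    {"travel": [-0.045, 0, 0], "angular": [0, 0, 0]},
    {"travel": [-0.045, 0, 0], "angular": [0, 0, 0]}
  ]
}}

```text
time: 19.7
position: [0.5737, -0.0718, 0.2414]
tool_rot: [2.327, 2.109, 0.001]
ft_force: [-0.5, -0.8, -0.7]
grip_width: 0.002
```

Emit:
{"name": "servo_tool", "arguments": {
  "series": [
    {"travel": [-0.045, 0, 0], "angular": [0, 0, 0]},
    {"travel": [-0.045, 0, 0], "angular": [0, 0, 0]},
    {"travel": [0, 0, 0], "angular": [0, 0, 0]},
    {"travel": [0, 0, 0], "angular": [0, 0, 0]}
  ]
}}

```text
time: 20.1
position: [0.5648, -0.1611, 0.2409]
tool_rot: [-2.331, -2.105, -0.001]
ft_force: [-0.5, 0.6, 0.5]
grip_width: 0.007
```

```bash
python3 - <<'E'
from h import *
M=rep()
for n in('side','top'):
    im=ctrl.get_image(n)[:,:,::-1]; cv2.imwrite(f'pics/{n}7raw.png',im)
    p=proj(n,recw([0,0,.06]))[0].astype(int); x,y=max(p[0]-60,0),max(p[1]-55,0)
    cv2.imwrite(f'pics/{n}7.png',cv2.convertScaleAbs(cv2.resize(im[y:y+100,x:x+120],None,fx=6,fy=6,interpolation=cv2.INTER_CUBIC),alpha=2))
a,b=[cv2.imread(f'pics/top{k}.png') for k in('0','7raw')]
E
```

```text
t 20.10 {'ox': 26.25, 'oy': -316.572, 'oz': 212.279, 'tilt': 0.0, 'yaw': 0.005, 'lipz': 212.273} F [-0.5  0.6  0.5] tq [ 0.04 -0.17  0.04] gw 0.007
```

View pics/side7.png

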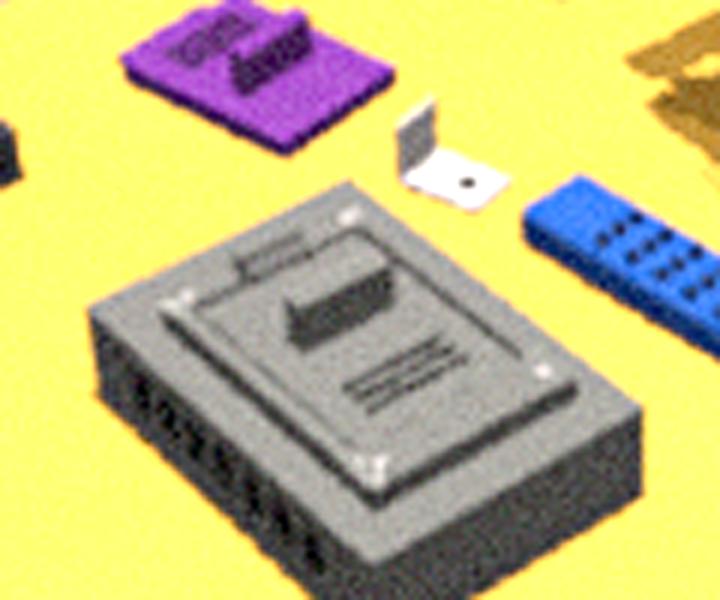

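View pics/top7raw.png

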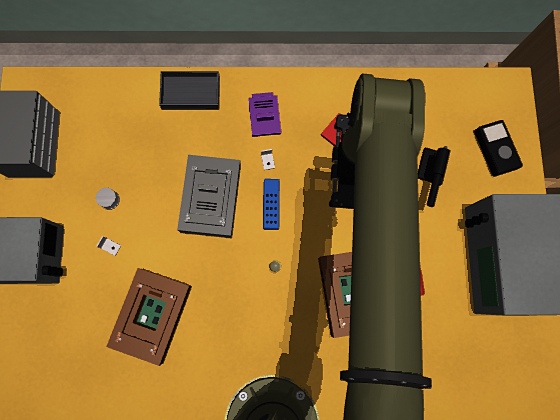

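The cover sits flush with the catch over it. The bystanders the arm isn't hiding are at their starting pixels: remote (271,204), tube (275,266), spool (108,198), and brackets (267,159) and (109,245). Handing in.

```bash
python3 - <<'E'
from h import *
print(ctrl.close_job())
E
```

```text
the job is handed in; nothing more can be done
None
```

The cover is back in the frame: flat, under the catch and released. I handed the job in at about 20 s; no verdict is reported.

**How it went:** I took the cover by its rib and tilted it about 0.24 rad. I lowered it until the tongue touched the floor, then slid it in until the body met the ledge. That contact put the frame about 4 mm towards +x. I swung the cover down past the catch, pressed it until it stopped, and let go.

**Last checks:**
- **Seated:** just before release, the gripper pose put the cover's underside at 50.0 mm with a tilt of about 0. After release, pressing near the catch end with closed fingertips met solid resistance with the cover's top at about 62.5 mm (62 expected). The height did not change as the force rose to about 13 N.
- **Force:** the highest wrist force I read was about 14 N in total, during that last press. I only read it at the end of each move, and it is not the cover-to-frame contact force itself.
- **Pictures:** both final views show the cover flush in the frame with the catch over its edge. The remote, tube, spool and both brackets had not visibly moved. The arm partly hid the iron stand and almost fully hid the screwdriver in the last top view; I never moved near either of them.

**What disagreed:**
- **Frame position:** the camera put the frame within about 2 mm of nominal, not the 4 mm I felt. I went by the contact.
- **Ledge push:** I ran three slide steps together and pushed against the ledge to about 11 N before backing off. That was more than I meant, but well under the 25 N limit.

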